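# Lock the brass weights on their carrier with snap rings

### The arm

A 6-joint arm with a two-finger parallel gripper is mounted at the origin on the work surface. World frame = base frame: x ahead of the robot, y to its left, z up, the work surface at z = 0. Lengths are in m, angles in rad, forces in N, time in s.
With the tool pointing down it reaches from about 0.375 to 0.925 m from the base axis. Payload 5.7 kg.
Tool frame: the origin (TCP) lies at the very end of the fingers, on their centre line; the grasp point (between the pads) lies arm.grip_depth behind it (arm.grip_depth is the distance from the TCP to the grasp point, in m); z points along the fingers, y is the direction in which the jaws open and shut (so a half turn about z gives the same grasp; the last joint's range is limited). The gripper opens to 85 mm and grips with 20 to 120 N. Pads are 22 mm wide; open, the fingers measure 114 mm over their backs; the gripper's body (76 mm by 85 mm) begins 54 mm behind the grasp point. The pads swing forward as they close: fully open they stand 13 mm farther back than shut.
Start: joints at [-1.271, 0.359, 1.51, -0, 1.272, -0.115], TCP at [0.242, -0.549, 0.231] pointing down, gripper open.
Joint ranges: [-2.97, 2.97], [-1.01, 2.36], [0.21, 2.38], [-0.96, 4.11], [0.2, 2.71], [-2.98, 2.98]. Speed limits (rad/s): [2.39, 2.39, 3.14, 3.14, 3.14, 3.14].

### API

Orientations are given as a rotation vector (axis times angle).
In Python, from station import arm, fingers, solve_ik, cams, job_done, monitor gives the robot as it stands. Calls block until the motion is done:
- arm.move_ptp(position, orientation): joint-space move of the TCP to a pose.
- arm.move_linear(position, frame=None, max_speed=0.15, f_stop=None): straight line of the TCP; frame=None keeps the orientation; max_speed is the mean speed in m/s. With f_stop (N) it stops when the force on the tool has changed by that much, and returns True; else False.
- arm.move_joints(angles): joint-space move.
- fingers.ungrasp() and fingers.close_gripper(f_grip=None): open the fingers fully, or close them until they stop; f_grip is the grip in N (None keeps the last).
- arm.sleep(seconds).
- solve_ik(position, orientation): joint angles nearest the present ones, or None.
- cams.capture(name): name is "side" or "top"; returns a dict with "frame" (400x640x3 uint8, red, green, blue), "intrinsics" (3x3 intrinsics, pixels), "k1" (the pictures are not rectified: a ray, as slopes to the right and down, at radius r is drawn at 1 + k1 r^2 times it, then the intrinsics apply), "extrinsics" (4x4, takes a point from camera to world coordinates). Camera axes: x right, y up, looking along -z (the intrinsics and any distortion apply to the point x, -y, -z); pixel columns grow to the right and rows downward; lengths in m; the calibration is good to about 2 mm. A picture is of the moment at which its call begins. There is no depth.
A pose or a line that the arm cannot do raises arm.MotionError and nothing moves.
- job_done(): hands the job in, once; it reports no verdict.
Trained networks look in the newest picture that a camera, given by its name, has taken for a name from the list of things; names that differ only in an ending like _2 or _b are one class to them, and where a whole thing is asked for, a point or a joint stands for the part that bears it (a point fixed in the world has none). Each returns a list of dicts, best first, with "score" (0 to 1); they miss things now and then, are a little off and sometimes report something else, mostly with a low value. They report only what shows in the picture. A call takes as long as a camera call. They do not tell look-alikes from the thing itself.
- cams.find_in(camera, name): "box" ([centre column, centre row, width, height] in pixels, round what is visible of it).
Readings, each from a call of its own:
- monitor.get_time_s(): time.
- monitor.get_qpos(): joint angles.
- monitor.get_qd(): joint speeds.
- monitor.get_effort(): joint torques, N m.
- monitor.get_tool_pos(): TCP position.
- monitor.get_ee_rot(): TCP orientation.
- monitor.get_wrist_force(): force on the tool from outside, world axes, zero at the start.
- monitor.get_moment(): the same for the moment, N m.
- monitor.get_opening(): finger opening in m.
Only numpy, scipy, OpenCV 4.12 (cv2) and the standard library are available. Lean on these libraries where they do the work, as an engineer would, in place of code of your own. Each camera call takes 0.05 s, during which the arm holds its last target. There are 200 camera calls.

### The job

Pull the parts drawer out to its stop, then lock every brass weight on the carrier bar with a snap ring from the drawer: spread the ring by pinching its two eyed lugs, pass it over the spindle's head and let it contract fully into the groove on top of the weight. When every weight is locked, push the drawer fully shut again; a spindle without a weight needs no ring, and the other things on the bench must be left where they are.

Things in the scene. Friction and masses are not known exactly. Their poses are not given: they have to be found in the camera images.
- drawer (a joint): Travel of the single drawer of a grey steel parts cabinet (396 mm wide, 200 mm deep, 78 mm high, fixed on the bench, front toward the robot): 0 shut, grows as it comes out, hard stop at 0.155 m. About 1.5 N of friction; stays where left; starts nearly shut.
- drawer_handle (a point): Middle of the drawer's handle, a round steel bar 10 mm thick, 120 mm long, axis 50 mm above the bench and 43 mm in front of the drawer front (panel top 69 mm above the bench). Axes: x into the cabinet (the drawer pulls out along -x), y along the bar, z up.
- drawer_floor (a point): Centre of the drawer's inner floor, 20 mm above the bench; axes as the handle; moves with the drawer. Four compartments side by side along y (90 mm apart), each 86 mm wide and 110 mm long, all walls 8 mm high. A ring lies flat in each, lugs upright at its -y side, so they are pinched along the drawer's pull (x).
- ring1_bore (a point): Spring-steel wire snap ring, 4 mm thick, 31 mm across the wire, 48 g (all four alike). Its two halves slide apart in a 7 mm high dark sleeve at the back; their crossed arms end in two upright eyed lugs: pinching the lugs together spreads the ring. This point: bore centre, 2 mm above the underside. z up, y the pinch direction, x from lugs to sleeve; midpoint of the lugs, half-way up, at (-38, 0, 12) mm.
- ring1_a (a joint): How far each half of ring 1 has moved outward (m): 0 relaxed, hard stop at 0.007 m fully spread. Both halves always move together.
- ring2_bore (a point): Snap ring 2, like ring 1. Each lug is 14 mm wide (x), 5 mm thick (y), 28 mm tall from the ring's underside; outer faces of the pair 52 mm apart relaxed, 38 mm when fully pinched. The crossed arms stand up to 9 mm high between ring and lugs. This point: bore centre, 2 mm above the underside. z up, y the pinch direction, x from lugs to sleeve; midpoint of the lugs, half-way up, at (-38, 0, 12) mm.
- ring2_a (a joint): How far each half of ring 2 has moved outward (m): Same values as ring 1. The spring pushes each lug outward with 2.4 N at 0 and 5.2 N at the stop; the ring contracts by itself when let go.
- ring3_bore (a point): Snap ring 3, like ring 1. The bore's radius is about 11.7 mm relaxed; fully spread it passes the 28 mm spindle head with about 2.5 mm to spare all round. The sleeve reaches to x = +25 mm. This point: bore centre, 2 mm above the underside. z up, y the pinch direction, x from lugs to sleeve; midpoint of the lugs, half-way up, at (-38, 0, 12) mm.
- ring3_a (a joint): How far each half of ring 3 has moved outward (m): Same values as ring 1.
- ring4_bore (a point): Snap ring 4, like ring 1. This point: bore centre, 2 mm above the underside. z up, y the pinch direction, x from lugs to sleeve; midpoint of the lugs, half-way up, at (-38, 0, 12) mm.
- ring4_a (a joint): How far each half of ring 4 has moved outward (m): Same values as ring 1.
- spindle1 (a point): Centre of the flat top of spindle 1 of 4, upright steel, 86 mm apart on a dark bar (70 x 340 x 16 mm, fixed). Top 53 mm above the bench. From the top: head 28 mm wide, 8 mm high; groove 22 mm wide, 10 mm high; shank 28 mm wide. x across the row away from the robot, y along the row (spindle 1 at its -y end), z up.
- weight1_mid (a point): Middle of the brass disc weight on spindle 1 (None: no weight there): 56 mm in diameter, 20 mm high, hole 31 mm, about 0.28 kg. It sits on the bar, its top 17 mm below the spindle's top and 1 mm above the groove's lower edge, so a ring in the groove lies on it.
- spindle2 (a point): Centre of the flat top of spindle 2 of 4, upright steel, 86 mm apart on a dark bar (70 x 340 x 16 mm, fixed). Top 53 mm above the bench. From the top: head 28 mm wide, 8 mm high; groove 22 mm wide, 10 mm high; shank 28 mm wide. x across the row away from the robot, y along the row (spindle 1 at its -y end), z up.
- weight2_mid (a point): Middle of the brass disc weight on spindle 2 (None: no weight there): 56 mm in diameter, 20 mm high, hole 31 mm, about 0.28 kg. It sits on the bar, its top 17 mm below the spindle's top and 1 mm above the groove's lower edge, so a ring in the groove lies on it.
- spindle3 (a point): Centre of the flat top of spindle 3 of 4, upright steel, 86 mm apart on a dark bar (70 x 340 x 16 mm, fixed). Top 53 mm above the bench. From the top: head 28 mm wide, 8 mm high; groove 22 mm wide, 10 mm high; shank 28 mm wide. x across the row away from the robot, y along the row (spindle 1 at its -y end), z up.
- weight3_mid (a point): Middle of the brass disc weight on spindle 3 (None: no weight there): 56 mm in diameter, 20 mm high, hole 31 mm, about 0.28 kg. It sits on the bar, its top 17 mm below the spindle's top and 1 mm above the groove's lower edge, so a ring in the groove lies on it.
- spindle4 (a point): Centre of the flat top of spindle 4 of 4, upright steel, 86 mm apart on a dark bar (70 x 340 x 16 mm, fixed). Top 53 mm above the bench. From the top: head 28 mm wide, 8 mm high; groove 22 mm wide, 10 mm high; shank 28 mm wide. x across the row away from the robot, y along the row (spindle 1 at its -y end), z up.
- weight4_mid (a point): Middle of the brass disc weight on spindle 4 (None: no weight there): 56 mm in diameter, 20 mm high, hole 31 mm, about 0.28 kg. It sits on the bar, its top 17 mm below the spindle's top and 1 mm above the groove's lower edge, so a ring in the groove lies on it.
- brass_cyl: Brass cylinder weight, 36 mm in diameter, 64 mm high; leave it alone. Origin under its middle.
- knob_weight: Squat chrome knob-top weight, 56 mm in diameter, 52 mm high; leave it alone. Origin under its middle.
- pan: Black weighing pan, 110 mm in diameter, 18 mm high; leave it alone. Origin under its middle.
- level: Green enamel spirit level, 40 x 150 x 30 mm; leave it alone. Origin under its middle.
- loupe: Black inspection loupe, 40 mm in diameter, 36 mm high; leave it alone. Origin under its middle.
Not all that is in view belongs to the job. Leave any pink or red look-alike of the part that bears weight3_mid alone.

How it is judged:
On the way, in this order (a step that is already met when the one before it is completed fails the run):
1. the drawer is pulled out to its stop (value of joint drawer above 0.15 m), for 0.2 s.
2. every weight on the carrier is locked by a relaxed snap ring in its spindle's groove (((horizontal distance between ring1_bore and weight1_mid below 0.006 m and z of ring1_bore in the frame of weight1_mid between 0.0105 and 0.0165 m and value of joint ring1_a below 0.0015 m and angle between ring1_bore's own z axis and vertical below 0.15 rad) or (horizontal distance between ring2_bore and weight1_mid below 0.006 m and z of ring2_bore in the frame of weight1_mid between 0.0105 and 0.0165 m and value of joint ring2_a below 0.0015 m and angle between ring2_bore's own z axis and vertical below 0.15 rad) or (horizontal distance between ring3_bore and weight1_mid below 0.006 m and z of ring3_bore in the frame of weight1_mid between 0.0105 and 0.0165 m and value of joint ring3_a below 0.0015 m and angle between ring3_bore's own z axis and vertical below 0.15 rad) or (horizontal distance between ring4_bore and weight1_mid below 0.006 m and z of ring4_bore in the frame of weight1_mid between 0.0105 and 0.0165 m and value of joint ring4_a below 0.0015 m and angle between ring4_bore's own z axis and vertical below 0.15 rad)) and horizontal distance between weight1_mid and spindle1 below 0.006 m and z of weight1_mid in the frame of spindle1 below -0.02 m and ((horizontal distance between ring1_bore and weight2_mid below 0.006 m and z of ring1_bore in the frame of weight2_mid between 0.0105 and 0.0165 m and value of joint ring1_a below 0.0015 m and angle between ring1_bore's own z axis and vertical below 0.15 rad) or (horizontal distance between ring2_bore and weight2_mid below 0.006 m and z of ring2_bore in the frame of weight2_mid between 0.0105 and 0.0165 m and value of joint ring2_a below 0.0015 m and angle between ring2_bore's own z axis and vertical below 0.15 rad) or (horizontal distance between ring3_bore and weight2_mid below 0.006 m and z of ring3_bore in the frame of weight2_mid between 0.0105 and 0.0165 m and value of joint ring3_a below 0.0015 m and angle between ring3_bore's own z axis and vertical below 0.15 rad) or (horizontal distance between ring4_bore and weight2_mid below 0.006 m and z of ring4_bore in the frame of weight2_mid between 0.0105 and 0.0165 m and value of joint ring4_a below 0.0015 m and angle between ring4_bore's own z axis and vertical below 0.15 rad)) and horizontal distance between weight2_mid and spindle2 below 0.006 m and z of weight2_mid in the frame of spindle2 below -0.02 m and ((horizontal distance between ring1_bore and weight3_mid below 0.006 m and z of ring1_bore in the frame of weight3_mid between 0.0105 and 0.0165 m and value of joint ring1_a below 0.0015 m and angle between ring1_bore's own z axis and vertical below 0.15 rad) or (horizontal distance between ring2_bore and weight3_mid below 0.006 m and z of ring2_bore in the frame of weight3_mid between 0.0105 and 0.0165 m and value of joint ring2_a below 0.0015 m and angle between ring2_bore's own z axis and vertical below 0.15 rad) or (horizontal distance between ring3_bore and weight3_mid below 0.006 m and z of ring3_bore in the frame of weight3_mid between 0.0105 and 0.0165 m and value of joint ring3_a below 0.0015 m and angle between ring3_bore's own z axis and vertical below 0.15 rad) or (horizontal distance between ring4_bore and weight3_mid below 0.006 m and z of ring4_bore in the frame of weight3_mid between 0.0105 and 0.0165 m and value of joint ring4_a below 0.0015 m and angle between ring4_bore's own z axis and vertical below 0.15 rad)) and horizontal distance between weight3_mid and spindle3 below 0.006 m and z of weight3_mid in the frame of spindle3 below -0.02 m and ((horizontal distance between ring1_bore and weight4_mid below 0.006 m and z of ring1_bore in the frame of weight4_mid between 0.0105 and 0.0165 m and value of joint ring1_a below 0.0015 m and angle between ring1_bore's own z axis and vertical below 0.15 rad) or (horizontal distance between ring2_bore and weight4_mid below 0.006 m and z of ring2_bore in the frame of weight4_mid between 0.0105 and 0.0165 m and value of joint ring2_a below 0.0015 m and angle between ring2_bore's own z axis and vertical below 0.15 rad) or (horizontal distance between ring3_bore and weight4_mid below 0.006 m and z of ring3_bore in the frame of weight4_mid between 0.0105 and 0.0165 m and value of joint ring3_a below 0.0015 m and angle between ring3_bore's own z axis and vertical below 0.15 rad) or (horizontal distance between ring4_bore and weight4_mid below 0.006 m and z of ring4_bore in the frame of weight4_mid between 0.0105 and 0.0165 m and value of joint ring4_a below 0.0015 m and angle between ring4_bore's own z axis and vertical below 0.15 rad)) and horizontal distance between weight4_mid and spindle4 below 0.006 m and z of weight4_mid in the frame of spindle4 below -0.02 m), for 0.3 s.
At the end, for the whole second after the job is handed in: Every brass weight still sits on its spindle, with a snap ring lying level on it in the groove (within 6 mm of the axis, under 9 degrees of tilt), contracted to within 1.5 mm of relaxed; the drawer is shut to within 8 mm (all of step 2 and value of joint drawer below 0.008 m); the robot touches nothing.
It fails at once if one of the other things on the bench is moved by more than 3 cm (distance of any of brass_cyl, knob_weight, pan, level, loupe from where it was at the start of the episode above 0.03 m).
Of weight1, weight2, weight3, weight4 only 3 to 4 are there at a start; the rules pass over those that are not, and their reading is None.
At some moment in a run one of ring1, ring2, ring3, ring4 may be knocked a few centimetres aside while the robot is not near it.
Once in a run the grip may slacken for a moment while it holds something.
It also fails if it takes over 208 s, if anything falls off the work surface, if the arm or the gripper's body presses on something with over 40 N, if the wrist force passes 120 N, or if a joint passes its speed limit or range.

## Working session

There is one attempt and no reset: what is moved stays moved. The work goes in short steps, each a Python script; the robot and the scene stay as the last script left them, time stands still between calls to the robot, and variables do not carry over. Pictures are saved under pics/ and viewed, about 12 in all and at most 16, crops included, and the job is handed in when it is done.

```bash
ls; mkdir -p pics
cat > h.py <<'E'
import numpy as np, cv2
from station import arm, fingers, solve_ik, cams, job_done, monitor
from scipy.spatial.transform import Rotation as R
def cap(n):
    return cams.capture(n)
def save(c,fn,crop=None,scale=1):
    im=c["frame"][:,:,::-1]
    if crop: im=im[crop[1]:crop[3],crop[0]:crop[2]]
    im=cv2.resize(im,None,fx=scale,fy=scale,interpolation=cv2.INTER_CUBIC)
    cv2.imwrite("pics/"+fn,im)
def ray(c,u,v):
    K=np.array(c["intrinsics"]);k=c["k1"];T=np.array(c["extrinsics"])
    d=np.array([(u-K[0,2])/K[0,0],(v-K[1,2])/K[1,1]])
    s=d.copy()
    for _ in range(30): s=d/(1+k*(s@s))
    return T[:3,3],T[:3,:3]@np.array([s[0],-s[1],-1])
def at(c,u,v,z):
    o,d=ray(c,u,v); return o+d*(z-o[2])/d[2]
def proj(c,p):
    K=np.array(c["intrinsics"]);T=np.array(c["extrinsics"])
    q=T[:3,:3].T@(np.array(p)-T[:3,3]); s=np.array([q[0],-q[1]])/-q[2]
    s=s*(1+c["k1"]*(s@s)); return K[0,0]*s[0]+K[0,2],K[1,1]*s[1]+K[1,2]
def tri(c1,p1,c2,p2):
    o1,d1=ray(c1,*p1);o2,d2=ray(c2,*p2);d1/=np.linalg.norm(d1);d2/=np.linalg.norm(d2)
    t=np.linalg.lstsq(np.c_[d1,-d2],o2-o1,rcond=None)[0]
    a=o1+t[0]*d1;b=o2+t[1]*d2
    return (a+b)/2,np.linalg.norm(a-b)
def down(a):
    "tool down; jaw (tool y) axis horizontal at angle a in world"
    y=np.array([np.cos(a),np.sin(a),0]);z=np.array([0,0,-1.])
    return R.from_matrix(np.c_[np.cross(y,z),y,z]).as_rotvec()
E
python3 - <<'E'
from h import *
print(arm.grip_depth, monitor.get_time_s(), monitor.get_ee_rot(), monitor.get_opening())
for n in("top","side"):
    c=cap(n); save(c,n+"0.png",scale=1.25)
    T=np.array(c["extrinsics"]);print(n,T.round(3).tolist(),np.array(c["intrinsics"]).round(1).tolist(),c["k1"])
    for k in["drawer_handle","drawer_floor","ring1_bore","spindle1","weight1_mid","weight3_mid","brass_cyl","knob_weight","pan","level","loupe"]:
        try: print(k,[(np.round(d["box"]).astype(int).tolist(),round(d["score"],2)) for d in cams.find_in(n,k)])
        except Exception as e: print(k,e)
E
```

```text
pics
0.0187 0.0 [-3.07238792e+00 -6.46554302e-01  2.70684734e-04] 0.08577732727832235
top [[0.005, 0.997, -0.077, 0.49], [-1.0, 0.003, -0.021, 0.006], [-0.02, 0.077, 0.997, 1.1], [0.0, 0.0, 0.0, 1.0]] [[373.5, 0.0, 317.6], [0.0, 373.5, 200.7], [0.0, 0.0, 1.0]] -0.02300723942837811
drawer_handle [([401, 176, 137, 21], 0.89)]
drawer_floor [([402, 177, 138, 21], 0.91)]
ring1_bore [([287, 234, 18, 21], 0.73)]
spindle1 [([243, 232, 116, 23], 0.67)]
weight1_mid [([287, 234, 20, 23], 0.45)]
weight3_mid [([231, 272, 20, 17], 0.73), ([197, 267, 19, 20], 0.54)]
brass_cyl [([242, 234, 117, 30], 0.57), ([336, 255, 15, 11], 0.55)]
knob_weight [([297, 178, 18, 19], 0.85), ([240, 233, 117, 23], 0.64)]
pan [([255, 166, 37, 34], 0.92), ([194, 234, 19, 18], 0.62)]
level [([202, 174, 52, 20], 0.7)]
loupe [([448, 255, 15, 17], 0.62), ([204, 173, 55, 17], 0.31)]
side [[-0.937, 0.231, -0.26, 0.295], [-0.348, -0.622, 0.701, 0.706], [0.0, 0.748, 0.664, 0.732], [0.0, 0.0, 0.0, 1.0]] [[385.8, 0.0, 317.4], [0.0, 385.8, 198.9], [0.0, 0.0, 1.0]] 0.0074747667332199196
drawer_handle [([308, 158, 45, 78], 0.88)]
drawer_floor [([305, 307, 87, 136], 0.72), ([307, 159, 45, 80], 0.58)]
ring1_bore []
spindle1 [([305, 307, 87, 138], 0.69), ([310, 160, 48, 76], 0.57)]
weight1_mid [([330, 252, 23, 21], 0.49), ([307, 160, 46, 76], 0.4)]
weight3_mid [([357, 328, 26, 28], 0.78), ([339, 366, 35, 32], 0.74), ([303, 308, 29, 27], 0.58)]
brass_cyl [([373, 218, 17, 20], 0.52)]
knob_weight [([274, 228, 23, 24], 0.72), ([308, 161, 48, 80], 0.38)]
pan [([238, 259, 45, 36], 0.77), ([308, 161, 48, 78], 0.63)]
level [([210, 317, 56, 71], 0.87), ([303, 311, 29, 26], 0.73)]
loupe [([396, 153, 9, 15], 0.58)]
```

View pics/top0.png

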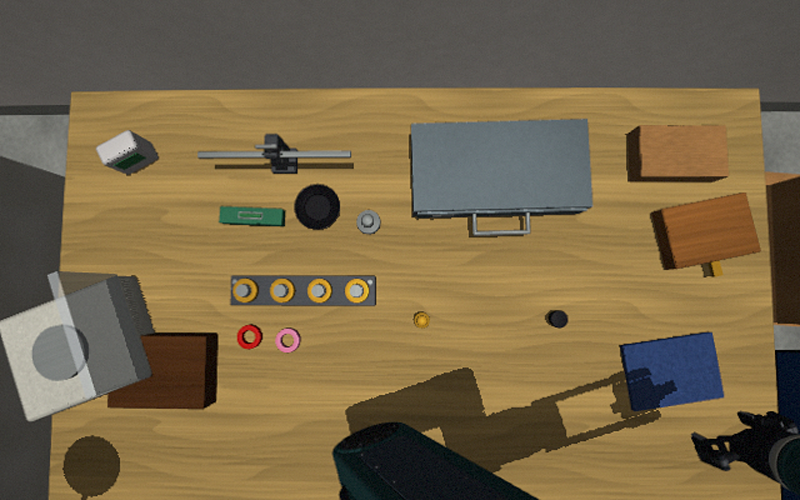

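View pics/side0.png

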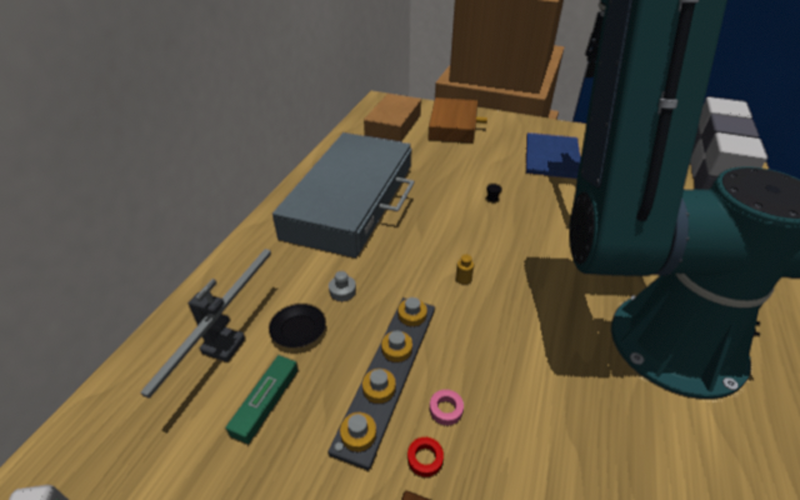

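Top view: four brass discs on the bar at about (245…357, 290) in the 1.25× picture, so all four spindles are loaded. The drawer handle is at (499, 230), the pink and red decoy rings are below the bar, and the brass cylinder (421, 319) and loupe (557, 319) stand in front. The side view agrees. Next I'll measure the discs, handle and cabinet.

```bash
cat >> h.py <<'E'
def discs(c,v0=200,v1=400,amin=60):
    hsv=cv2.cvtColor(c["frame"],cv2.COLOR_RGB2HSV)
    m=cv2.inRange(hsv,(14,150,100),(30,255,255)); m[:v0]=0; m[v1:]=0
    out=[]
    for k in cv2.findContours(m,cv2.RETR_EXTERNAL,cv2.CHAIN_APPROX_NONE)[0]:
        if cv2.contourArea(k)<amin: continue
        h=cv2.convexHull(k); e=cv2.fitEllipse(h); out.append((e[0],e[1],len(k)))
    return sorted(out,key=lambda o:-o[0][0])
E
python3 - <<'E'
from h import *
T={}
for n in("top","side"):
    c=T[n]=cap(n)
    for (p,s,l) in discs(c): print(n,np.round(p,1),np.round(s,1),"disc",at(c,*p,.036).round(4))
c=T["top"]
# handle bar, cabinet corners (image /1.25)
for nm,u,v,z in [("barL",470,236,.05),("barR",529,236,.05),("panelL",414,215,.069),("panelR",592,212,.069),("cyl",421,319,.06),("loupe",557,318,.036),("pan",317,207,.018),("knob",368,221,.05)]:
    print(nm,at(c,u/1.25,v/1.25,z).round(3))
b=T["side"]
for d in cams.find_in("side","drawer_handle")[:1]: print(d)
for nm,u,v,z in [("barR",408,181,.05),("barL",401,208,.05)]: print(nm,at(b,u/1.25,v/1.25,z).round(3))
save(c,"h.png",(300,80,500,280),4)
E
```

```text
top [569.7 200.7] [41.1 64.2] disc [ 0.5744 -0.6902  0.036 ]
top [337.2 256. ] [12.3 12.6] disc [ 0.4156 -0.0281  0.036 ]
top [285.1 232.2] [18.8 19.3] disc [0.4819 0.1199 0.036 ]
top [255.1 232.1] [18.8 19.2] disc [0.4817 0.2059 0.036 ]
top [225.1 232.1] [18.7 19.2] disc [0.4812 0.292  0.036 ]
top [195.5 231.9] [18.9 19.1] disc [0.4813 0.3776 0.036 ]
side [372.4 209.5] [12.8 13.7] disc [ 0.4167 -0.0408  0.036 ]
side [329.7 247.3] [18.  22.5] disc [0.4795 0.1229 0.036 ]
side [317.1 274.8] [20.  24.4] disc [0.4794 0.209  0.036 ]
side [302.7 306.5] [23.2 26.3] disc [0.4793 0.295  0.036 ]
side [286.  343.3] [26.7 28.7] disc [0.479  0.3808 0.036 ]
barL [ 0.605 -0.137  0.05 ]
barR [ 0.605 -0.27   0.05 ]
panelL [ 0.65  -0.01   0.069]
panelR [ 0.657 -0.405  0.069]
cyl [ 0.419 -0.026  0.06 ]
loupe [ 0.421 -0.333  0.036]
pan [0.676 0.217 0.018]
knob [0.639 0.094 0.05 ]
{'box': [308.1, 161.4, 45.5, 80.8], 'score': 0.68}
barR [ 0.625 -0.266  0.05 ]
barL [ 0.603 -0.153  0.05 ]
```

View pics/h.png

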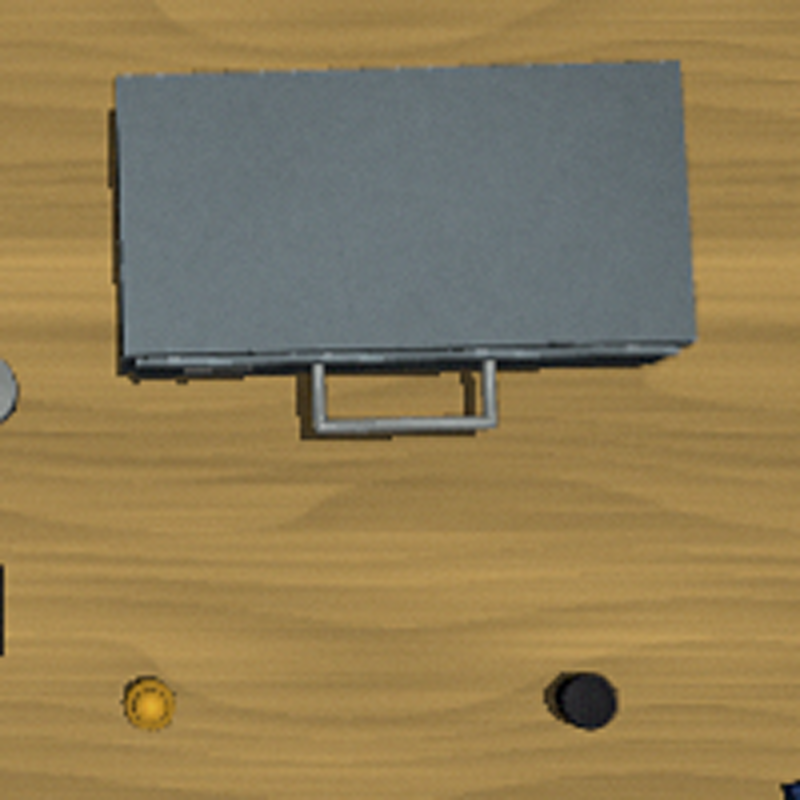

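The crop shows the bar ends at about (320,429) and (492,421), i.e. (380,187) and (423,185) full-frame. The cabinet is yawed slightly and nothing stands in the drawer's way. I'll hook closed fingers behind the bar and pull.

Run:
```python
from h import *
c=cap("top"); q=lambda u,v,z: at(c,300+u/4,80+v/4,z)
b1,b2=q(320,427,.05),q(492,419.5,.05); mid=(b1+b2)/2
c1,c2,c3,c4=q(118,75,.078),q(682,62,.078),q(130,352,.078),q(693,342,.078)
yaws=[np.arctan2(-(a-b)[0],(a-b)[1]) for a,b in((b1,b2),(c1,c2),(c3,c4))]+[np.arctan2((a-b)[1],(a-b)[0]) for a,b in((c1,c3),(c2,c4))]
print("bar",b1,b2,np.linalg.norm(b1-b2),"yaws",np.round(yaws,4), np.linalg.norm(c1-c2),np.linalg.norm(c1-c3))
yaw=np.median(yaws); ex=np.array([np.cos(yaw),np.sin(yaw),0])
print("yaw",yaw,"mid",mid)
fingers.close_gripper(20)
p=mid+0.023*ex
a=yaw+np.pi/2
o=down(a)
try_=[(a_,solve_ik(list(p[:2])+[.15],down(a_))) for a_ in(a,a+np.pi)]
print(try_)
a=min([t for t in try_ if t[1] is not None],key=lambda t:abs(t[1][5]))[0]
o=down(a)
arm.move_ptp([p[0],p[1],.15],o)
s=arm.move_linear([p[0],p[1],.033],max_speed=.08,f_stop=6); print("touch",s,monitor.get_tool_pos())
if not s:
    e=p-0.2*ex
    s=arm.move_linear([e[0],e[1],.033],max_speed=.06,f_stop=15); t=np.array(monitor.get_tool_pos()); print("stop",s,t,(p-t)@ex,monitor.get_wrist_force())
    np.save("st.npy",np.r_[yaw,t])
    n=t+0.006*ex; arm.move_linear([n[0],n[1],.033],max_speed=.05)
    arm.move_linear([n[0],n[1],.2],max_speed=.2)
print(monitor.get_time_s())
```

```text
bar [ 0.61092993 -0.14812462  0.05      ] [ 0.61658662 -0.26917481  0.05      ] 0.12118229241309736 yaws [0.0467 0.024  0.0203 0.0442 0.008 ] 0.39462647499400133 0.19662881339282565
yaw 0.02404590653144168 mid [ 0.61375827 -0.20864972  0.05      ]
[(np.float64(1.5948422333263383), array([-0.41890242,  0.53113556,  1.43549346,  0.        ,  1.17496364,
       -2.01374465])), (np.float64(4.736434886916132), array([-0.41890242,  0.53113556,  1.43549346,  0.        ,  1.17496364,
        1.127848  ]))]
touch False [ 0.63719249 -0.20826471  0.03363086]
stop True [ 0.47643125 -0.21241726  0.03331238] 0.1603779116437561 [3.69716687 1.51786898 0.5283726 ]
9.3
```

Run:
```python
from h import *
fingers.ungrasp()
arm.move_joints([-1.271,0.359,1.51,0,1.272,1.1])
c=cap("top"); save(c,"d1.png",(300,100,500,250),4); np.save("c_top.npy",c,allow_pickle=True)
for k in("ring1_bore","drawer_floor","drawer_handle"): print(k,[(np.round(d["box"],1).tolist(),round(d["score"],2)) for d in cams.find_in("top",k)])
s=cap("side"); save(s,"d2.png",(260,90,400,220),5); np.save("c_side.npy",s,allow_pickle=True)
for k in("ring1_bore",): print(k,[(np.round(d["box"],1).tolist(),round(d["score"],2)) for d in cams.find_in("side",k)])
print(monitor.get_time_s(),monitor.get_opening())
```

```text
ring1_bore [([378.8, 193.8, 15.2, 15.2], 0.66), ([445.5, 194.8, 22.3, 25.1], 0.55), ([435.6, 185.4, -1.1, -0.1], 0.46), ([243.7, 232.3, 120.8, 29.2], 0.38), ([198.2, 234.1, 20.8, 18.8], 0.17)]
drawer_floor [([404.9, 205.1, 142.6, 78.2], 0.81)]
drawer_handle [([400.7, 205.6, 140.0, 74.4], 0.89), ([412.3, 192.0, 20.4, 24.6], 0.66), ([244.0, 230.7, 116.4, 25.0], 0.26)]
ring1_bore [([342.9, 139.4, 19.1, 14.8], 0.62)]
11.9167 0.0851678865498855
```

View pics/d1.png

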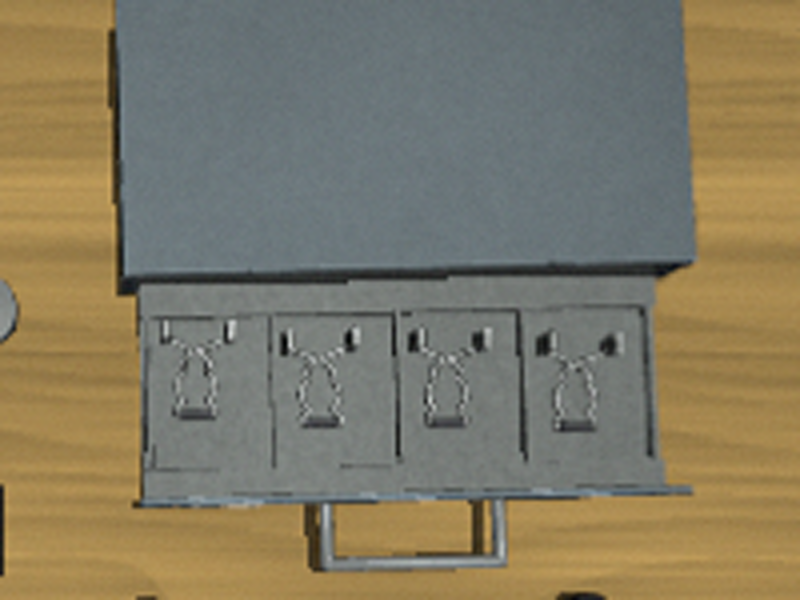

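View pics/d2.png

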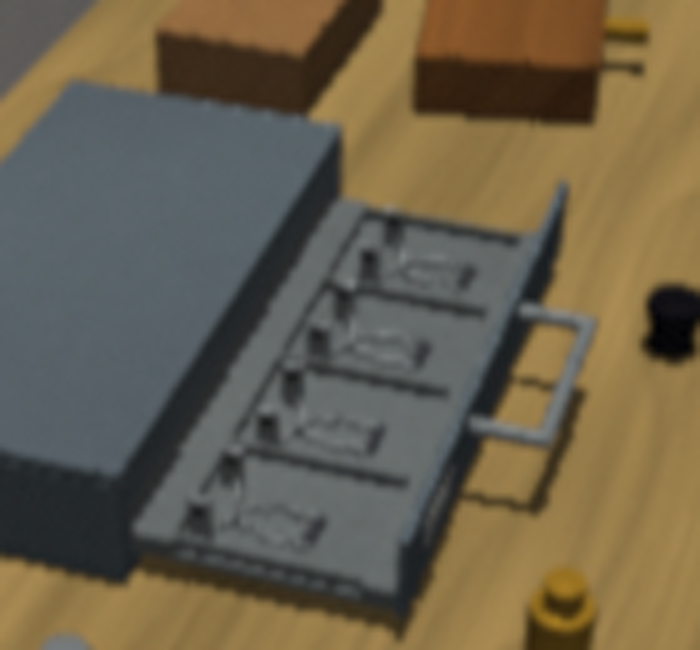

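The rings don't lie as described. In both pictures the lugs are on the cabinet side (crop: ring A 165/230,331; B 285/352,341; C 414/482,340; D 545/611,345) and the sleeves face the robot, so they have to be pinched along y. I'll go by the images: jaws along y to pick, then a turn of −90° so the lugs point to −Y along the bar and stay clear of the neighbouring rings.

```bash
cat >> h.py <<'E'
LUG={'A':(197.5,331),'B':(318.5,341),'C':(448,340),'D':(578,344)}
SP=[np.array([.4804,.1214+.0859*i]) for i in range(4)]
def lugmid(k):
    c=np.load("c_top.npy",allow_pickle=True).item(); u,v=LUG[k]
    return at(c,300+u/4,100+v/4,.040)[:2]
ZG=.027
E
python3 - <<'E'
from h import *
for k in LUG: print(k,lugmid(k).round(4))
for a0 in(np.pi/2,-np.pi/2):
    for k in LUG:
        print(a0,k,[None if q is None else q[5].round(2) for q in [solve_ik([*lugmid(k),ZG],down(a0))]])
    for s in SP: print([None if q is None else q.round(2) for q in [solve_ik([s[0],s[1]-.038,.05],down(a0-np.pi/2))]])
E
```

```text
A [ 0.6233 -0.0625]
B [ 0.6164 -0.1486]
C [ 0.6173 -0.2406]
D [ 0.6148 -0.3328]
1.5707963267948966 A [np.float64(-1.78)]
1.5707963267948966 B [np.float64(-1.92)]
1.5707963267948966 C [np.float64(-2.05)]
1.5707963267948966 D [np.float64(-2.17)]
[array([ 0.03,  0.45,  1.93, -0.  ,  0.75,  0.03])]
[array([ 0.2 ,  0.48,  1.89, -0.  ,  0.78,  0.2 ])]
[array([ 0.36,  0.51,  1.81, -0.  ,  0.82,  0.36])]
[array([ 0.5 ,  0.56,  1.71, -0.  ,  0.88,  0.5 ])]
-1.5707963267948966 A [np.float64(1.36)]
-1.5707963267948966 B [np.float64(1.23)]
-1.5707963267948966 C [np.float64(1.1)]
-1.5707963267948966 D [np.float64(0.98)]
[None]
[array([ 0.2 ,  0.48,  1.89,  0.  ,  0.78, -2.94])]
[array([ 0.36,  0.51,  1.81,  0.  ,  0.82, -2.78])]
[array([ 0.5 ,  0.56,  1.71,  0.  ,  0.88, -2.64])]
```

```bash
cat >> h.py <<'E'
PA=np.pi/2
def pick(k,dy=0.,xy=None):
    p=lugmid(k) if xy is None else np.array(xy); p=p+[0,dy]
    fingers.ungrasp()
    arm.move_ptp([*p,.14],down(PA))
    s=arm.move_linear([*p,ZG],max_speed=.1,f_stop=8)
    print("descend stop",s,np.round(monitor.get_tool_pos(),4))
    if s: return False
    fingers.close_gripper(60); arm.sleep(.3)
    print("open",monitor.get_opening(),"F",np.round(monitor.get_wrist_force(),1))
    arm.move_linear([*p,.16],max_speed=.12)
    print("lifted open",monitor.get_opening(),"t",monitor.get_time_s())
    return True
def hover(i,d=(0,0),z=.069):
    t=SP[i]+[0,-.038]+np.array(d)
    arm.move_ptp([*t,.16],down(0)); arm.move_linear([*t,z],max_speed=.12)
    print("hover",np.round(monitor.get_tool_pos(),4),"open",monitor.get_opening(),"t",monitor.get_time_s())
E
python3 - <<'E'
from h import *
if pick('D'):
    s=cap("side"); save(s,"p1.png",(250,80,400,230),4)
    hover(0)
    for n in("side","top"):
        c=cap(n); np.save("hv_%s.npy"%n,c,allow_pickle=True)
        x=np.array(proj(c,[*SP[0],.06])).astype(int)
        im=c["frame"][x[1]-32:x[1]+32,x[0]-32:x[0]+32,::-1]
        im=cv2.resize(im,None,fx=6,fy=6,interpolation=cv2.INTER_CUBIC); print(n,x)
        cv2.imwrite("hv_%s.png"%n,im)
    cv2.imwrite("pics/hv1.png",cv2.hconcat([cv2.imread("hv_side.png"),cv2.imread("hv_top.png")]))
E
```

```text
descend stop False [ 0.6154 -0.3332  0.0279]
open 0.031568170854022325 F [ 0.9  1.1 10.2]
lifted open 0.031471483826225395 t 18.2667
hover [0.4809 0.0833 0.0694] open 0.030951703101293748 t 21.125
side [329 239]
top [283 232]
```

View pics/hv1.png

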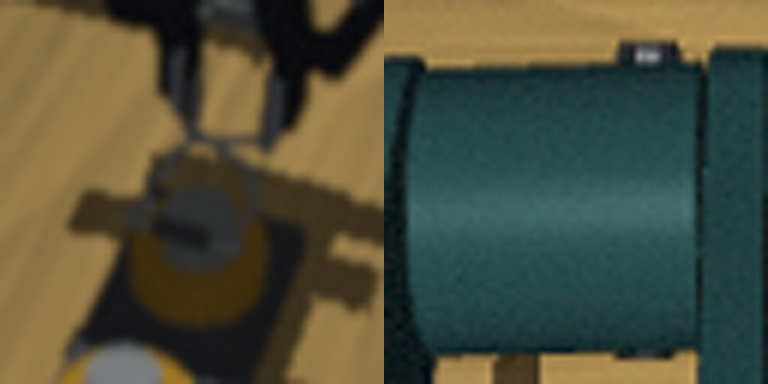

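The side crop shows the ring held with its arms crossing at (213,150), the sleeve at (188,232), and the bore roughly over the head of spindle 1. The top view is hidden by the arm. I'll overlay the predicted geometry on the side view.

```bash
cat >> h.py <<'E'
def ringpts(bore,th,a=.007):
    "world polylines of the ring at bore (3) with ring x direction angle th"
    Rz=R.from_euler('z',th).as_matrix(); t=np.linspace(0,2*np.pi,60); out=[]
    y=11.7+1.8
    cs=[]
    for s in(1,-1):
        tt=np.linspace(-np.pi/2,np.pi/2,30) if s>0 else np.linspace(np.pi/2,3*np.pi/2,30)
        cs.append(np.c_[y*np.sin(tt) if 0 else y*np.cos(tt+np.pi/2), s*1000*a+y*np.sin(tt+np.pi/2) if 0 else s*1000*a+s*y*np.abs(np.cos(tt)),0*tt])
    out+=cs
    out.append(np.array([[25,-12,3],[25,12,3]])); 
    for s in(1,-1): out.append(np.array([[-31,s*19,-2],[-31,s*19,26],[-45,s*19,26],[-45,s*19,-2],[-31,s*19,-2]]))
    return [bore+p/1000@Rz.T for p in out]
def circ(c3,r):
    t=np.linspace(0,2*np.pi,60); return np.array(c3)+np.c_[r*np.cos(t),r*np.sin(t),0*t]
def overlay(c,ctr,polys,fn,half=32,sc=10,w=1):
    x=np.array(proj(c,ctr)).astype(int); x0,y0=x-half
    im=c["frame"][y0:y0+2*half,x0:x0+2*half,::-1].astype(float)
    im=np.clip(im*255/np.percentile(im,99),0,255).astype(np.uint8)
    im=cv2.resize(im,None,fx=sc,fy=sc,interpolation=cv2.INTER_CUBIC); raw=im.copy()
    for p,col in polys:
        q=np.array([proj(c,k) for k in p]); q=((q-[x0,y0]+.5)*sc).astype(np.int32)
        cv2.polylines(im,[q],False,col,w,cv2.LINE_AA)
    o=cv2.hconcat([raw,im]); f=800/o.shape[1]
    cv2.imwrite("pics/"+fn,cv2.resize(o,None,fx=min(1,f),fy=min(1,f),interpolation=cv2.INTER_AREA)); print("crop origin",x0,y0,"scale",sc*min(1,f))
E
python3 - <<'E'
from h import *
c=np.load("hv_side.npy",allow_pickle=True).item()
t=np.array(monitor.get_tool_pos()); bore=np.array([t[0],t[1]+.038,t[2]-(ZG-.020)+.002-.0009])
P=[(p,(0,255,0)) for p in ringpts(bore,np.pi/2)]+[(circ([*SP[0],.053],.014),(255,0,255)),(circ([*SP[0],.036],.028),(255,255,0))]
overlay(c,[*SP[0],.06],P,"ov1.png",half=25,sc=16)
E
```

```text
crop origin 304 214 scale 8.0
```

View pics/ov1.png

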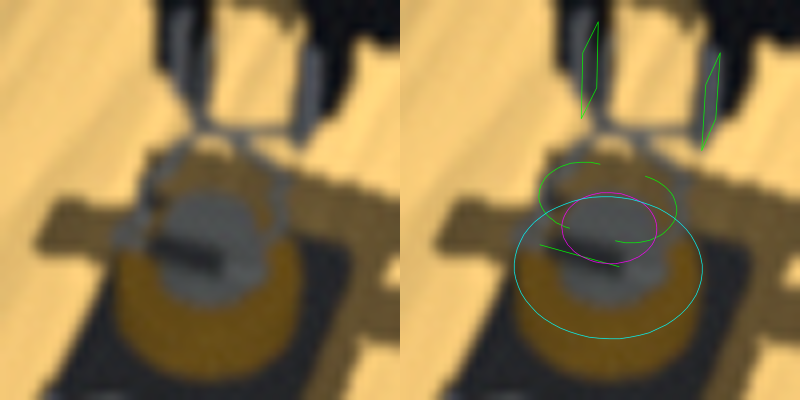

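The predicted disc, head and sleeve positions match the picture to about 0.6 px, and the ring and head are shifted alike, so the ring is centred. Lowering with a force guard.

```bash
cat >> h.py <<'E'
def lower(zt=.0444,f=5):
    p=np.array(monitor.get_tool_pos())
    s=arm.move_linear([p[0],p[1],zt],max_speed=.03,f_stop=f)
    print("lower stop",s,np.round(monitor.get_tool_pos(),4),np.round(monitor.get_wrist_force(),1),monitor.get_opening())
    return s
def release():
    fingers.ungrasp(); arm.sleep(.3); p=np.array(monitor.get_tool_pos())
    arm.move_linear([p[0],p[1],.16],max_speed=.15); print("released t",monitor.get_time_s())
E
python3 - <<'E'
from h import *
p=monitor.get_tool_pos(); print(np.round(monitor.get_wrist_force(),2))
s=lower()
c=cap("side"); np.save("lo.npy",c,allow_pickle=True)
E
```

```text
[-0.51 -0.13  0.14]
lower stop True [0.4808 0.0832 0.0452] [-0.5 -1.   6.6] 0.03145018879862689
```

The stop came at TCP z=0.0452. That is 16 mm below head contact, so the ring is past the head and resting on the weight. Releasing, then checking.

Run:
```python
from h import *
release()
fingers_ok=monitor.get_opening()
arm.move_ptp([.55,-.2406,.2],down(PA))
c=cap("side"); np.save("r1.npy",c,allow_pickle=True)
overlay(c,[*SP[0],.045],[(circ([*SP[0],.038],.0137),(0,255,0))],"r1.png",half=25,sc=16)
t=cap("top"); r=np.load("c_top.npy",allow_pickle=True).item()
x=np.array(proj(t,[*SP[0],.045])).astype(int)
print([(k,round(float(np.abs(t["frame"][177:215,int(300+LUG[k][0]/4)-14:int(300+LUG[k][0]/4)+14].astype(float)-r["frame"][177:215,int(300+LUG[k][0]/4)-14:int(300+LUG[k][0]/4)+14]).mean()),2)) for k in LUG])
print(monitor.get_time_s())
```

```text
released t 23.8167
crop origin 304 219 scale 8.0
[('A', 21.64), ('B', 34.91), ('C', 49.73), ('D', 77.44)]
25.7583
```

View pics/r1.png

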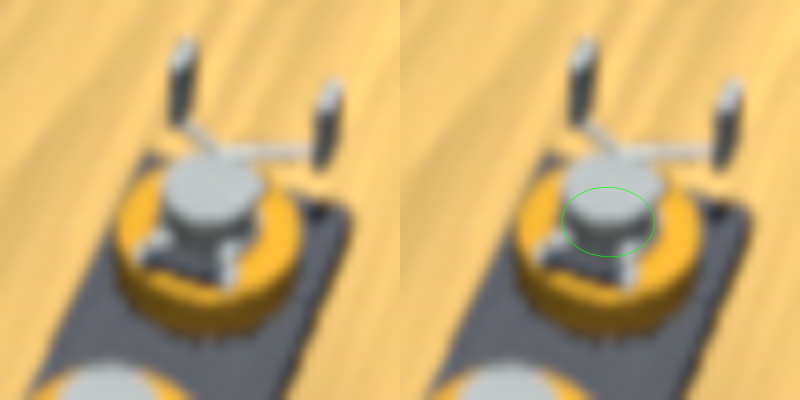

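The ring lies level in the groove under the head: lugs at (182,80) and (325,125) are apart, and the sleeve at (195,262) is on the weight. Now I'll check the drawer for ring disturbances with the arm moved away.

```bash
cat >> h.py <<'E'
def drawercheck():
    "arm must be clear; ncc of each compartment against the reference picture"
    t=cap("top"); r=np.load("c_top.npy",allow_pickle=True).item(); o={}
    for k,(u,v) in LUG.items():
        x=int(300+u/4); y=177
        g=lambda c:cv2.cvtColor(c["frame"],cv2.COLOR_RGB2GRAY)
        tp=g(r)[y+2:y+32,x-12:x+13]; se=g(t)[y-10:y+44,x-24:x+25]
        m=cv2.matchTemplate(se,tp,cv2.TM_CCOEFF_NORMED); _,s,_,l=cv2.minMaxLoc(m)
        o[k]=(round(s,2),l[0]-12,l[1]-12)
    print("drawer",o); return t,o
E
python3 - <<'E'
from h import *
arm.move_ptp([.45,.25,.3],down(0))
t,o=drawercheck(); save(t,"dr2.png",(300,100,500,250),3)
print(monitor.get_time_s())
E
```

```text
drawer {'A': (0.98, 0, 0), 'B': (0.99, 0, 0), 'C': (0.98, 0, 0), 'D': (0.2, 2, -9)}
27.925
```

View pics/dr2.png

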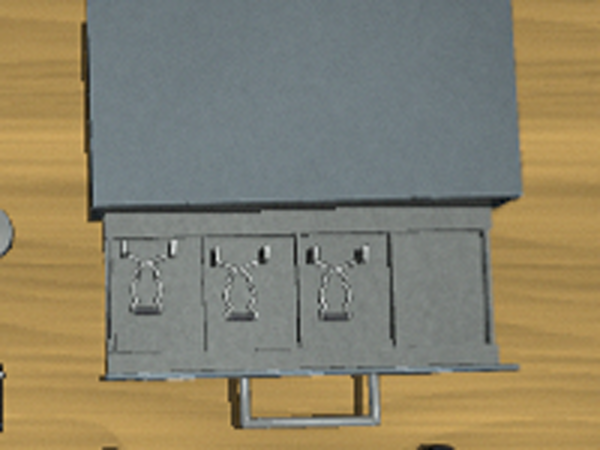

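Rings A, B and C are unmoved (match 0.98), and compartment D is empty. Next is ring C to spindle 2, with guards.

```bash
cat >> h.py <<'E'
def cycle(k,i,dy=0.,xy=None):
    if not pick(k,dy,xy): return False
    o0=monitor.get_opening()
    hover(i)
    c=cap("side"); np.save("hv_side.npy",c,allow_pickle=True)
    if abs(monitor.get_opening()-o0)>.0015: print("GRIP CHANGED",o0,monitor.get_opening()); return False
    if lower() and monitor.get_tool_pos()[2]>.049: print("HIT HEAD"); return False
    release()
    arm.move_ptp([.45,.25 if i<2 else .05,.3],down(0))
    t,o=drawercheck()
    arm.move_joints([-1.0,0.359,1.51,0,1.272,.0])
    c=cap("side"); overlay(c,[*SP[i],.045],[(circ([*SP[i],.038],.0137),(0,255,0))],"r%d.png"%(i+1),half=25,sc=16)
    print("t",monitor.get_time_s()); return True
E
python3 - <<'E'
from h import *
cycle('C',1)
E
```

```text
descend stop False [ 0.618  -0.2408  0.0278]
open 0.03194767165946014 F [1.4 0.9 9.6]
lifted open 0.031384255649008805 t 33.6
hover [0.481  0.1693 0.0694] open 0.031681628871271864 t 36.45
lower stop True [0.4808 0.1691 0.0451] [-0.8 -1.   6.1] 0.031136926372792667
released t 39.05
drawer {'A': (0.97, 0, 0), 'B': (0.98, 0, 0), 'C': (0.14, -5, 0), 'D': (0.2, 3, -9)}
crop origin 291 246 scale 8.0
t 42.4083
```

Same signature as ring 1. Next is ring B to spindle 3, shifted 2 mm away from A's lug.

Run:
```python
from h import *
cycle('B',2,dy=-.002)
cv2.imwrite("pics/r23.png",cv2.vconcat([cv2.resize(cv2.imread("pics/r%d.png"%i)[:,:400],None,fx=.75,fy=.75) for i in(2,3)]))
```

```text
descend stop False [ 0.617  -0.1508  0.0277]
open 0.03146480090639294 F [ 1.5  1.8 11.3]
lifted open 0.03114588527638003 t 47.6833
hover [0.481  0.2553 0.0695] open 0.031563188280904 t 50.5583
lower stop True [0.4808 0.2551 0.0451] [-0.7  0.8  6.7] 0.03151466545061081
released t 53.1583
drawer {'A': (0.96, 0, 0), 'B': (0.31, 0, 0), 'C': (0.15, 10, 1), 'D': (0.2, 2, -9)}
crop origin 277 278 scale 8.0
t 56.1417
```

View pics/r23.png

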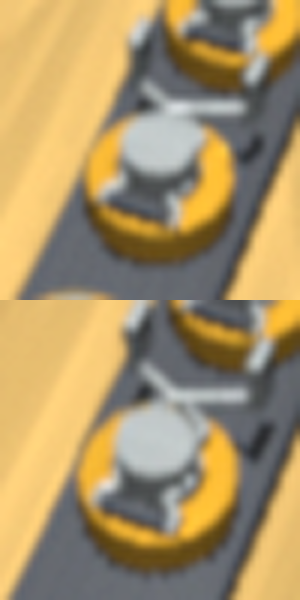

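Both rings sit in their grooves with the lugs relaxed and the sleeves at (145,205) and (140,510) flat on the weights. Last ring: A to spindle 4.

Run:
```python
from h import *
cycle('A',3)
c=cap("side"); save(c,"bar.png",(255,220,365,370),4)
```

```text
descend stop False [ 0.624  -0.0626  0.0277]
open 0.031906342825200565 F [-0.3  2.1 10.4]
lifted open 0.031593317002597605 t 61.4833
hover [0.481  0.3414 0.0696] open 0.03171616099347411 t 64.3583
lower stop True [0.4808 0.3412 0.0454] [-0.8 -0.5  5.8] 0.031239585696379656
released t 66.9417
drawer {'A': (0.34, 0, 0), 'B': (0.32, 0, 0), 'C': (0.15, -5, 1), 'D': (0.2, 2, -9)}
crop origin 260 314 scale 8.0
t 70.175
```

View pics/bar.png

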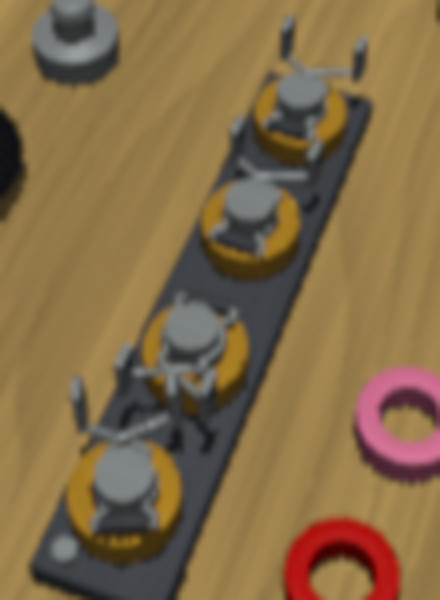

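Rings 1, 2 and 4 look right, but the ring on spindle 3 now seems turned half round, with its lugs toward spindle 4 near (125,365) and (205,395). Possibly it was the announced knock. Looking closer from both cameras.

Run:
```python
from h import *
a=cap("side"); b=cap("top"); ims=[]
for c,h in((a,22),(b,15)):
    x=np.array(proj(c,[*(SP[2]+[0,.02]),.05])).astype(int)
    im=c["frame"][x[1]-h:x[1]+h,x[0]-h:x[0]+h,::-1]; print(x,h)
    ims.append(cv2.resize(im,(400,400),interpolation=cv2.INTER_CUBIC))
cv2.imwrite("pics/z3.png",cv2.hconcat(ims));
```

```text
[298 309] 22
[216 232] 15
```

View pics/z3.png

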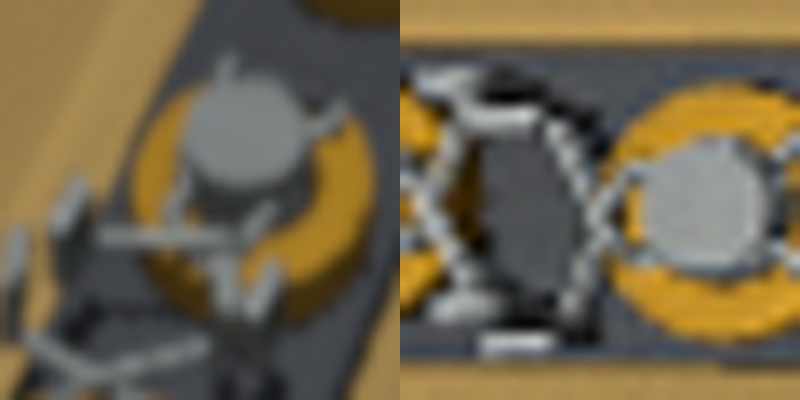

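Run:
```python
from h import *
s=cap("side"); t=cap("top")
fs=lambda u,v:(276+u*.11,287+v*.11); ft=lambda u,v:(201+(u-400)*.075,217+v*.075)
for nm,a,b in(("+x lug",(78,188),(500,115)),("-x lug",(270,272),(515,340)),("cross",(195,240),(600,215)),("ring4 -x lug",(245,335),(465,305))):
    p,e=tri(s,fs(*a),t,ft(*b)); print(nm,p.round(4),round(e,4))
ths=-np.pi/2
for th in(-np.pi/2,):
  for sx in(1,-1):
    p=[SP[2][0]+sx*.0235,SP[2][1]+.038,.064]; print(sx,"side crop",((np.array(proj(s,p))-[276,287])/.11).round(),"top crop",((np.array(proj(t,p))-[201,217])/.075+[400,0]).round())
# enlarged overlay: relaxed lugs for both yaw hypotheses
P=[]
for sx in(1,-1):
    for z in(.036,.064):
        y0=SP[2][1]+.031; x=SP[2][0]+sx*.026
        P.append((np.array([[x,y0,z],[x,y0+.014,z],[x-sx*.005,y0+.014,z],[x-sx*.005,y0,z],[x,y0,z]]),(0,255,0)))
ims=[]
for c,h,n in((s,20,"a.png"),(t,20,"b.png")):
    overlay(c,[*(SP[2]+[0,.03]),.05],P,n,half=h,sc=20); ims.append(cv2.imread("pics/"+n))
cv2.imwrite("pics/z3b.png",cv2.resize(cv2.vconcat(ims),None,fx=.75,fy=.75))
```

```text
+x lug [0.5006 0.33   0.071 ] 0.0033
-x lug [0.4552 0.3289 0.0619] 0.0063
cross [0.4798 0.3168 0.0425] 0.0035
ring4 -x lug [0.4593 0.3412 0.0541] 0.0004
1 side crop [ 71. 207.] top crop [502.  92.]
-1 side crop [273. 274.] top crop [497. 318.]
crop origin 276 293 scale 10.0
crop origin 192 212 scale 10.0
```

View pics/z3b.png

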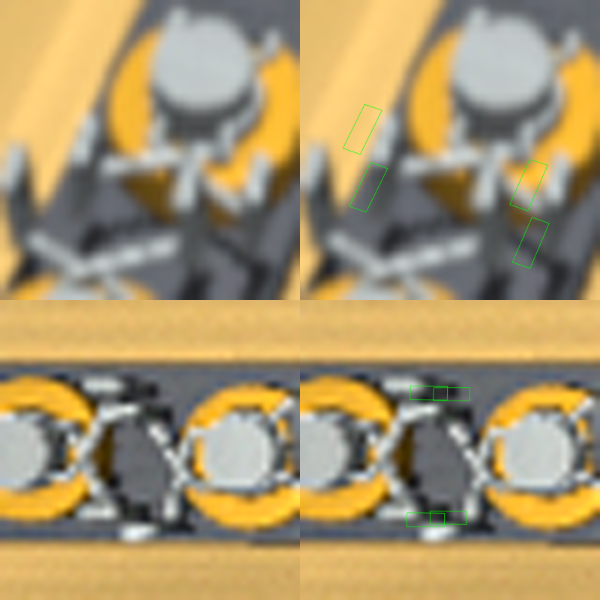

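The lug positions in my two side crops disagree by 4–5 px, so the ring may be moving. I'll test that numerically over time.

Run:
```python
from h import *
fr=[]
for i in range(4):
    s=cap("side"); t=cap("top"); fr.append((s["frame"].astype(int),t["frame"].astype(int),monitor.get_time_s())); arm.sleep([.1,.5,2,0][i])
for i in range(3):
    for j,box in((0,(275,285,325,335)),(1,(195,220,230,245))):
        d=np.abs(fr[i+1][j]-fr[i][j]).max(2)[box[1]:box[3],box[0]:box[2]]; print(fr[i][2],"side top".split()[j],d.max(),(d>40).sum())
im=[cv2.resize(f[0][280:330,270:325,::-1].astype(np.uint8),None,fx=7,fy=7,interpolation=cv2.INTER_CUBIC) for f in(fr[0],fr[3])]
cv2.imwrite("pics/mv.png",cv2.hconcat(im))
```

```text
70.525 side 124 255
70.525 top 182 244
70.725 side 86 64
70.725 top 182 233
71.325 side 118 335
71.325 top 147 236
```

View pics/mv.png

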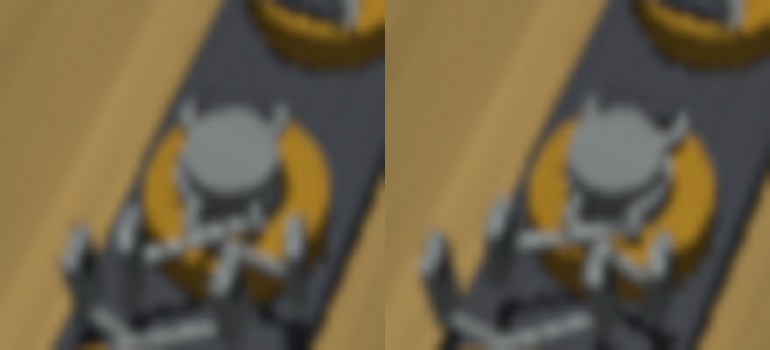

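Rings 3 and 4 are moving. Ring 3 turned round on its spindle (still captive in its groove) and its lugs are interleaved with ring 4's. The mend is to pinch only ring 4's lugs with the pads shifted to +Y, lift it off, and refit it with its lugs pointing diagonally outward (+X+Y). That frees ring 3.

Run:
```python
from h import *
a=3*np.pi/4; u=np.array([-np.sin(a),np.cos(a)]); d=.027; S=SP[3]
print(solve_ik([*(S-d*u),.05],down(a)))
p=S+[0,-d]
fingers.ungrasp()
arm.move_ptp([*p,.15],down(0))
s=arm.move_linear([*p,.047],max_speed=.1,f_stop=6); print("desc",s,np.round(monitor.get_tool_pos(),4))
if not s:
    fingers.close_gripper(60); arm.sleep(.3); print("open",monitor.get_opening(),np.round(monitor.get_wrist_force(),1))
    z0=monitor.get_tool_pos()[2]
    s=arm.move_linear([*p,.16],max_speed=.06,f_stop=15); print("lift",s,np.round(monitor.get_tool_pos(),4),monitor.get_opening(),monitor.get_time_s())
    c=cap("side"); x=np.array(proj(c,[*p,.14])).astype(int); y=np.array(proj(c,[*SP[2],.05])).astype(int); print(x,y)
    save(c,"l4.png",(int(min(x[0],y[0]))-45,int(min(x[1],y[1]))-45,int(max(x[0],y[0]))+45,int(max(x[1],y[1]))+45),5)
```

```text
[ 0.56495665  0.60891015  1.58821564  0.          0.94446687 -1.79123784]
desc False [0.4809 0.3524 0.0476]
open 0.029146450590028475 [ 3.  -2.1  9.2]
lift False [0.4802 0.352  0.1597] 0.029083714161203193 80.725
[288 299] [302 301]
```

View pics/l4.png

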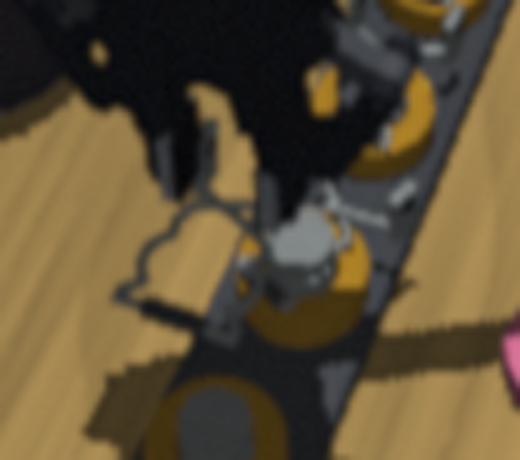

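Ring 4 is held (wire at (190,260), sleeve (165,315)), and spindle 3's ring is free with its lugs away from spindle 4. Refitting ring 4, first checking its sleeve against the prediction.

Run:
```python
from h import *
c=cap("side"); t=np.array(monitor.get_tool_pos())
for e in((-.012,0),(0,0),(.012,0)): print("pred sleeve",np.round((np.array(proj(c,[t[0]+e[0],t[1]+.027+.022,t[2]-.0476+.036+.0035]))-[243,254])*5))
a=3*np.pi/4; u=np.array([-np.sin(a),np.cos(a)]); q=SP[3]-.027*u
arm.move_ptp([*q,.16],down(a)); arm.move_linear([*q,.078],max_speed=.1)
print(np.round(monitor.get_tool_pos(),4),monitor.get_opening())
s=arm.move_linear([*q,.0475],max_speed=.03,f_stop=5); print("lower",s,np.round(monitor.get_tool_pos(),4),np.round(monitor.get_wrist_force(),1),monitor.get_opening(),monitor.get_time_s())
```

```text
pred sleeve [201. 337.]
pred sleeve [169. 326.]
pred sleeve [136. 315.]
[0.5    0.3985 0.0786] 0.02963473380672252
lower True [0.4997 0.3985 0.0491] [0.2 0.6 4.7] 0.028908893594407098 84.6667
```

The stop is again just above weight level, well past the head. Releasing, then checking for motion.

Run:
```python
from h import *
release()
arm.move_joints([-1.0,0.359,1.51,0,1.272,.0])
fr=[]
for i in range(4):
    s=cap("side"); t=cap("top"); fr.append((s["frame"].astype(int),t["frame"].astype(int))); arm.sleep([.1,.5,2,0][i])
for i in range(3):
    for k in range(4):
        r=[]
        for j,c in((0,s),(1,t)):
            x=np.array(proj(c,[*SP[k],.045])).astype(int)
            d=np.abs(fr[i+1][j]-fr[i][j]).max(2)[x[1]-15:x[1]+15,x[0]-15:x[0]+15]; r.append((d.max(),(d>40).sum()))
        print(i,"sp",k+1,r)
a=cv2.resize(s["frame"][225:370,255:355,::-1],None,fx=4,fy=4,interpolation=cv2.INTER_CUBIC)
b=cv2.resize(t["frame"][205:260,175:310,::-1],None,fx=2.95,fy=2.95,interpolation=cv2.INTER_CUBIC)
b=np.vstack([b,cv2.resize(fr[0][0][225:370,255:355,::-1].astype(np.uint8),None,fx=2.8,fy=2.8,interpolation=cv2.INTER_CUBIC)[:, :280].repeat(1,0)[:, :]]) if 0 else b
o=np.zeros((580,800,3),np.uint8); o[:580,:400]=a[:580]; o[:b.shape[0],400:400+b.shape[1]]=b[:, :400]
d=cv2.resize(s["frame"][275:365,265:330,::-1],None,fx=4.5,fy=4.5,interpolation=cv2.INTER_CUBIC); o[170:170+d.shape[0],400:400+d.shape[1]]=d[:410]
cv2.imwrite("pics/fin.png",o); print(monitor.get_time_s())
```

```text
released t 86.45
0 sp 1 [(np.int64(4), np.int64(0)), (np.int64(31), np.int64(0))]
0 sp 2 [(np.int64(4), np.int64(0)), (np.int64(14), np.int64(0))]
0 sp 3 [(np.int64(6), np.int64(0)), (np.int64(16), np.int64(0))]
0 sp 4 [(np.int64(2), np.int64(0)), (np.int64(12), np.int64(0))]
1 sp 1 [(np.int64(3), np.int64(0)), (np.int64(28), np.int64(0))]
1 sp 2 [(np.int64(4), np.int64(0)), (np.int64(21), np.int64(0))]
1 sp 3 [(np.int64(4), np.int64(0)), (np.int64(23), np.int64(0))]
1 sp 4 [(np.int64(3), np.int64(0)), (np.int64(14), np.int64(0))]
2 sp 1 [(np.int64(3), np.int64(0)), (np.int64(28), np.int64(0))]
2 sp 2 [(np.int64(3), np.int64(0)), (np.int64(15), np.int64(0))]
2 sp 3 [(np.int64(2), np.int64(0)), (np.int64(18), np.int64(0))]
2 sp 4 [(np.int64(3), np.int64(0)), (np.int64(18), np.int64(0))]
92.5083
```

View pics/fin.png

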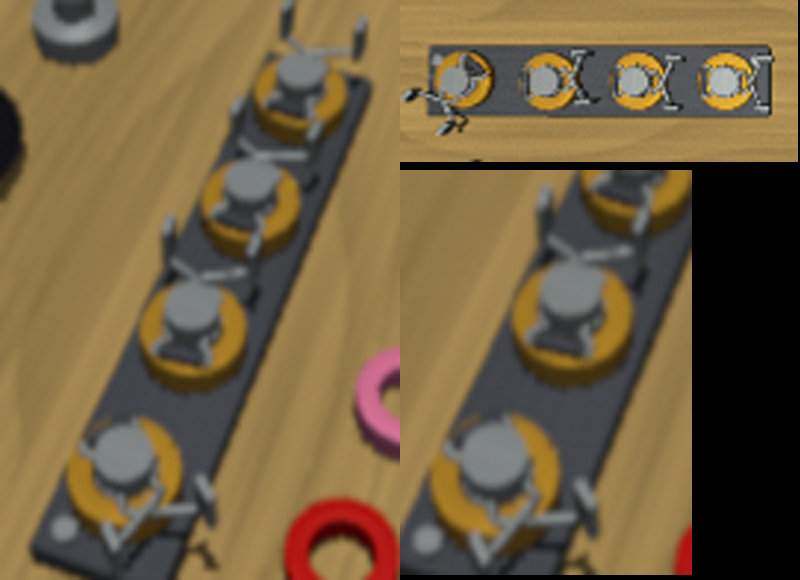

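Rings 1–3 are seated, relaxed and still. Ring 4 is round its spindle but has swung so its lugs point to −X+Y (top view (410,97), (447,128)), and in the side view its lugs look foreshortened. I'll check whether it is level by comparing against a level-ring model numerically.

Run:
```python
from h import *
s=cap("side"); t=cap("top")
fs=lambda u,v:(255+u/4,225+v/4); ft=lambda u,v:(175+(u-400)/2.95,205+v/2.95)
for nm,a,b in(("lugR",(205,495),(447,128)),("lugL",(113,545),(410,97)),("head4",(123,452),(458,81)),("ring3 -xlug",(255,235),(583-5,103)),("ring3 lugtops? sp2 -x",(315,140),(675,107))):
    p,e=tri(s,fs(*a),t,ft(*b)); print(nm,p.round(4),round(e,4))
S=SP[3]
for th in np.radians([115,125,135,145,155]):   # direction of lugs from bore
    w=np.array([np.cos(th),np.sin(th)]); n=np.array([-w[1],w[0]])
    for sg in(1,-1):
        r=[]
        for z in(.036,.064):
            p=[*(S+.038*w+sg*.0235*n),z]; r+=[((np.array(proj(s,p))-[255,225])*4).round().tolist(),((np.array(proj(t,p))-[175,205])*2.95+[400,0]).round().tolist()]
        print(np.degrees(th).round(),sg,"bot side/top",r[0],r[1],"top side/top",r[2],r[3])
np.save("s4.npy",s,allow_pickle=True); np.save("t4.npy",t,allow_pickle=True)
```

```text
lugR [0.4353 0.3842 0.0507] 0.0008
lugL [0.4649 0.4208 0.0516] 0.0015
head4 [0.4802 0.3762 0.0472] 0.0011
ring3 -xlug [0.4596 0.2537 0.0702] 0.0009
ring3 lugtops? sp2 -x [0.4557 0.1659 0.0482] 0.001
115.0 1 bot side/top [175.0, 543.0] [433.0, 119.0] top side/top [173.0, 513.0] [422.0, 120.0]
115.0 -1 bot side/top [73.0, 551.0] [414.0, 74.0] top side/top [68.0, 522.0] [403.0, 75.0]
125.0 1 bot side/top [188.0, 532.0] [440.0, 123.0] top side/top [187.0, 502.0] [429.0, 124.0]
125.0 -1 bot side/top [88.0, 557.0] [414.0, 82.0] top side/top [84.0, 528.0] [402.0, 83.0]
135.0 1 bot side/top [199.0, 519.0] [447.0, 125.0] top side/top [198.0, 490.0] [437.0, 127.0]
135.0 -1 bot side/top [105.0, 561.0] [414.0, 90.0] top side/top [101.0, 532.0] [403.0, 91.0]
145.0 1 bot side/top [207.0, 505.0] [455.0, 126.0] top side/top [206.0, 475.0] [445.0, 128.0]
145.0 -1 bot side/top [122.0, 561.0] [417.0, 98.0] top side/top [118.0, 532.0] [405.0, 99.0]
155.0 1 bot side/top [213.0, 490.0] [463.0, 126.0] top side/top [212.0, 460.0] [453.0, 128.0]
155.0 -1 bot side/top [139.0, 559.0] [420.0, 105.0] top side/top [136.0, 530.0] [409.0, 106.0]
```

The model agrees. For a level ring with its lugs at about 143°, the predicted lug centres (204,493) and (118,547) fall on the observed ones. Both lugs are at z≈0.051 (0.050 expected), 47 mm apart (relaxed), and the bore is centred. All four are locked, so I'll push the drawer shut.

Run:
```python
from h import *
yaw,*t=np.load("st.npy"); t=np.array(t); ex=np.array([np.cos(yaw),np.sin(yaw),0])
fingers.close_gripper(20)
p=t-.047*ex; o=down(yaw+np.pi/2)
arm.move_ptp([p[0],p[1],.15],o)
s=arm.move_linear([p[0],p[1],.036],max_speed=.1,f_stop=6); print("desc",s,np.round(monitor.get_tool_pos(),4))
if not s:
    e=p+.23*ex
    s=arm.move_linear([e[0],e[1],.036],max_speed=.06,f_stop=14); q=np.array(monitor.get_tool_pos()); print("push",s,q.round(4),"travel",(q-t)@ex+.032,np.round(monitor.get_wrist_force(),1))
    b=q-.05*ex; arm.move_linear([b[0],b[1],.036],max_speed=.1); arm.move_linear([b[0],b[1],.2],max_speed=.2)
fingers.ungrasp(); arm.move_joints([-1.271,0.359,1.51,0,1.272,-0.115])
d=cap("top"); print([(np.round(x["box"],1).tolist(),round(x["score"],2)) for x in cams.find_in("top","drawer_handle")])
save(d,"x.png"); 
s=cap("side")
for n,c in(("s4",s),("t4",d)):
    r=np.load(n+".npy",allow_pickle=True).item()
    for k in range(4):
        x=np.array(proj(c,[*SP[k],.045])).astype(int); e=np.abs(c["frame"].astype(int)-r["frame"]).max(2)[x[1]-15:x[1]+15,x[0]-15:x[0]+15]; print(n,k+1,e.max(),(e>40).sum())
g=cv2.cvtColor(d["frame"],cv2.COLOR_RGB2GRAY)
for u in(390,400,410): print(u,g[160:240,u].tolist())
print(monitor.get_time_s())
```

```text
desc False [ 0.4298 -0.2138  0.0364]
push True [ 0.5994 -0.2089  0.0352] travel 0.15500224881106475 [-0.5 -0.3  1.1]
[([400.2, 177.9, 136.3, 20.7], 0.71)]
s4 1 8 0
s4 2 11 0
s4 3 8 0
s4 4 8 0
t4 1 28 0
t4 2 20 0
t4 3 23 0
t4 4 14 0
390 [114, 117, 117, 115, 117, 114, 123, 68, 109, 71, 32, 24, 44, 132, 146, 132, 131, 128, 124, 123, 128, 129, 133, 114, 118, 171, 132, 67, 48, 119, 127, 128, 130, 138, 135, 115, 117, 127, 130, 128, 125, 123, 121, 125, 124, 125, 125, 130, 126, 124, 129, 130, 134, 144, 147, 140, 138, 136, 142, 145, 143, 136, 140, 141, 147, 150, 142, 132, 135, 138, 135, 136, 137, 139, 140, 139, 137, 124, 123, 128]
400 [116, 111, 117, 116, 112, 114, 110, 55, 112, 72, 30, 19, 51, 130, 141, 123, 123, 125, 124, 126, 132, 132, 136, 109, 119, 141, 112, 66, 49, 113, 123, 130, 130, 134, 130, 122, 125, 127, 128, 119, 114, 117, 126, 128, 125, 125, 128, 129, 129, 130, 133, 132, 134, 145, 145, 141, 140, 138, 141, 145, 139, 137, 139, 145, 146, 150, 143, 135, 137, 142, 138, 139, 140, 142, 137, 139, 141, 127, 127, 132]
410 [113, 115, 114, 113, 113, 117, 103, 52, 86, 57, 30, 28, 50, 118, 130, 125, 125, 127, 124, 132, 134, 130, 131, 115, 143, 134, 88, 57, 46, 113, 127, 131, 130, 125, 127, 125, 126, 128, 122, 121, 120, 123, 125, 126, 129, 128, 127, 129, 130, 128, 127, 133, 133, 143, 144, 144, 141, 142, 138, 136, 140, 139, 146, 150, 149, 147, 143, 140, 140, 140, 140, 138, 139, 142, 139, 137, 138, 128, 131, 131]
103.35
```

The drawer stopped hard after 155 mm of travel. The handle bar is now at row 185, about 1 px further in than at the start, and the rings are unchanged. Handing in.

Run:
```python
from h import *
arm.sleep(.5); r=np.load("s4.npy",allow_pickle=True).item(); s=cap("side")
print(np.abs(s["frame"].astype(int)-r["frame"]).max(2)[220:370,255:350].max(), monitor.get_wrist_force())
job_done()
```

```text
10 [-0.1607862   0.18423669 -0.32813677]
the job is handed in; nothing more can be done
```

The drawer was pulled to its stop, all four brass weights were locked with snap rings, and the drawer was pushed fully shut. I handed the job in at about 104 s of the 208 s allowed. No verdict is reported.

**Checks that passed**
- **Drawer:** the push ended on a hard stop after an estimated 155 mm. In the top picture the handle bar sits about 1 px further in than at the start.
- **Rings 1–3:** the last picture viewed shows them seated, level and relaxed.
- **Ring 4:** the two camera views put both lugs at about z = 0.051 m (0.050 expected) and 47 mm apart, which is relaxed. The bore lies within about 1 mm of the spindle axis.
- **Stillness:** the bar area showed no change from before the drawer was closed until hand-in, and the arm was clear of everything.

**What disagreed or went wrong**
- **Ring orientation:** the rings lay with their lugs toward the cabinet, to be pinched along y, not at the −y side as described. I followed the pictures.
- **Rings 3 and 4 tangled:** after the first fitting of ring 4, ring 3 was found turned round on its spindle. Its lugs were tangled with ring 4's and both were jittering; I don't know what turned it. I lifted ring 4 off and refitted it, and everything then stood still.
- **Ring 4's direction:** after release it swung about 90° from the direction I intended (lugs toward −X+Y). It is still locked.
- **Other items on the bench:** I did not measure the brass cylinder, knob weight, pan, level and loupe again at the end. The robot's path stayed clear of them.

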